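Fish out the stray box and sort full from empty

TASK

One of the look-alike lidded parts boxes has slid under the wire shelf: hold the reacher by its grip and trigger, squeeze the trigger so that its jaws close on that box in the gap, draw the box out into the open in the jaws, and lay the reacher down flat on the bench, clear of the shelf. Lift every box, that one too, to feel whether it is full or empty, and stand the full ones upright on the floor of the tray and the empty ones upright on top of the wire shelf, side by side and never stacked. Leave everything else where it is.

Things in the scene. Friction and masses are not known exactly. Their poses are not given: they have to be found in the camera images.
- reacher: reacher (pick-up tool) lying on its side on the bench: 400 long, 30 high, 0.23 kg. Origin: on the bench, right below the place to hold it (see point reacher_grip). x runs along the shaft to the jaws, z up. Black housing (30 wide, x -37 to 48), aluminium shaft (15 across) and black head (34 wide, ends at x = 274) lie along x at y = -52; the jaw tips reach x = 345. It can be slid along the bench
- reacher_grip (a point): the place to hold it, 15 above the reacher's origin: midway between the back of the black grip (x = -30, 22 thick) and the front of the grey trigger lever (x = +30, 12 thick, leaning out by 0.12 rad when released). Both run along y, from y = -44 to 50, and are squeezed together along the reacher's x: 61 wide released, about 43 fully squeezed
- trigger (a joint): squeeze of the trigger: 0 released, 0.30 rad fully squeezed (its hinge lies 62 beside the holding place). A spring opens it: about 4 N at the holding place starts it moving, 10 N squeezes it fully; the jaws close with it. They meet a box's sides at about 0.12 (grip and trigger then 53 wide); 25 to 30 N on the trigger then grips the box with 5 to 7 N
- reacher_jaws (a point): point midway between the jaws' two rubber pads: x = 323, y = -52 from the reacher's origin, 16 above the bench. Pads 42 long, 22 high; here about 80 apart when released, parallel when 47 apart. The open jaws are 115 wide over their outsides
- shelf: low steel-wire shelf, fixed on the bench at the left: 260 (its x) x 280 (its y), origin on the bench under its centre. Clear height below 72, deck of close wires at 79, raised wire rim to 93 all round, a thin leg at each corner. The gap below is entered from its -y side (edge at y = -140)
- tray: blue-grey plastic tray fixed on the bench, 200 (its x) x 300 (its y), 60 high, walls and floor 4 thick, origin at the centre of its underside
- box_a: one of the look-alike lidded boxes: 100 (its x) x 50 (y) x 30 high, pale body 97 x 47, dark grey flat lid 100 x 50 x 8. Origin: centre of its underside. Full ones weigh 250 to 350 g, empty ones 50 to 70 g; only the weight tells. It stands on the open bench at the right, or is absent
- box_b: one of the look-alike lidded boxes: 100 (its x) x 50 (y) x 30 high, pale body 97 x 47, dark grey flat lid 100 x 50 x 8. Origin: centre of its underside. Full ones weigh 250 to 350 g, empty ones 50 to 70 g; only the weight tells. It stands on the open bench at the right, or is absent
- box_c: one of the look-alike lidded boxes: 100 (its x) x 50 (y) x 30 high, pale body 97 x 47, dark grey flat lid 100 x 50 x 8. Origin: centre of its underside. Full ones weigh 250 to 350 g, empty ones 50 to 70 g; only the weight tells. It stands on the open bench at the right, or is absent
- box_d: one of the look-alike lidded boxes: 100 (its x) x 50 (y) x 30 high, pale body 97 x 47, dark grey flat lid 100 x 50 x 8. Origin: centre of its underside. Full ones weigh 250 to 350 g, empty ones 50 to 70 g; only the weight tells. It stands on the open bench at the right, or is absent
- lost_a: one of the look-alike lidded boxes: 100 (its x) x 50 (y) x 30 high, pale body 97 x 47, dark grey flat lid 100 x 50 x 8. Origin: centre of its underside. Full ones weigh 250 to 350 g, empty ones 50 to 70 g; only the weight tells. It has slid under the wire shelf, long axis about along the way in, near end 60 to 100 behind the shelf's edge; only one of lost_a and lost_b is there, full or empty
- lost_b: one of the look-alike lidded boxes: 100 (its x) x 50 (y) x 30 high, pale body 97 x 47, dark grey flat lid 100 x 50 x 8. Origin: centre of its underside. Full ones weigh 250 to 350 g, empty ones 50 to 70 g; only the weight tells. It has slid under the wire shelf, long axis about along the way in, near end 60 to 100 behind the shelf's edge; only one of lost_a and lost_b is there, full or empty
- handle_a: violet plastic brush handle, 140 x 16 x 16, lying on the bench beyond the boxes. Origin at the centre of its underside; not part of the job
- handle_b: the same kind of brush handle, lying beyond the wire shelf. Origin at the centre of its underside; not part of the job
- handle_c: the same kind of brush handle, lying on the bench on the robot's side of the wire shelf. Origin at the centre of its underside; not part of the job
- spray: white spray-cleaner bottle, 64 across, 170 tall, standing beyond the wire shelf. Origin at the centre of its underside; not part of the job
- tape: roll of tape lying flat, 96 across, 24 thick, at the far right. Origin at the centre of its underside; not part of the job
There are look-alikes about, which are no part of the job. What is shaped like the box_d but orange is not meant.

How it is judged:
On the way, in this order (a step that is already met when the one before it is completed fails the run):
1. the stray box is gripped between the reacher's two jaws while still under the wire shelf, with the trigger squeezed (value of joint trigger above 0.06 rad and contact force between each of jaw_left_c1, jaw_right_c1 and lost_a above 0.8 N and y of each of lost_a, lost_b in the frame of shelf above -0.13 m and height (world z) of each of lost_a, lost_b below 0.03 m and contact force between each of jaw_left_c1, jaw_right_c1 and lost_b above 0.8 N), for 0.2 s.
2. the stray box has been drawn out in the jaws: its middle is at least 30 mm outside the shelf's edge and the jaws still hold it (value of joint trigger above 0.06 rad and contact force between each of jaw_left_c1, jaw_right_c1 and lost_a above 0.8 N and y of each of lost_a, lost_b in the frame of shelf below -0.17 m and contact force between each of jaw_left_c1, jaw_right_c1 and lost_b above 0.8 N), for 0.1 s.
At the end, for the whole second after the job is handed in: Full boxes upright (0.15 rad) on the tray floor, centres 25 mm or more inside its edges; empty boxes upright on the wire shelf deck, centres 20 mm or more inside its edges; none stacked; reacher flat on the bench, trigger released, jaws outside the shelf; all at rest (((x of box_a in the frame of tray between -0.075 and 0.075 m and y of box_a in the frame of tray between -0.125 and 0.125 m and z of box_a in the frame of tray between -0.005 and 0.03 m and contact force between box_a and tray above 1.6 N) or (x of box_a in the frame of shelf between -0.105 and 0.105 m and y of box_a in the frame of shelf between -0.12 and 0.12 m and z of box_a in the frame of shelf between 0.074 and 0.105 m and contact force between box_a and shelf between 0.2 and 1.2 N)) and angle between each of box_a, box_b, box_c, box_d, lost_a, lost_b's own z axis and vertical below 0.15 rad and linear speed of each of box_a, box_b, box_c, box_d, lost_a, lost_b, reacher below 0.02 m/s and ((x of box_b in the frame of tray between -0.075 and 0.075 m and y of box_b in the frame of tray between -0.125 and 0.125 m and z of box_b in the frame of tray between -0.005 and 0.03 m and contact force between box_b and tray above 1.6 N) or (x of box_b in the frame of shelf between -0.105 and 0.105 m and y of box_b in the frame of shelf between -0.12 and 0.12 m and z of box_b in the frame of shelf between 0.074 and 0.105 m and contact force between box_b and shelf between 0.2 and 1.2 N)) and ((x of box_c in the frame of tray between -0.075 and 0.075 m and y of box_c in the frame of tray between -0.125 and 0.125 m and z of box_c in the frame of tray between -0.005 and 0.03 m and contact force between box_c and tray above 1.6 N) or (x of box_c in the frame of shelf between -0.105 and 0.105 m and y of box_c in the frame of shelf between -0.12 and 0.12 m and z of box_c in the frame of shelf between 0.074 and 0.105 m and contact force between box_c and shelf between 0.2 and 1.2 N)) and ((x of box_d in the frame of tray between -0.075 and 0.075 m and y of box_d in the frame of tray between -0.125 and 0.125 m and z of box_d in the frame of tray between -0.005 and 0.03 m and contact force between box_d and tray above 1.6 N) or (x of box_d in the frame of shelf between -0.105 and 0.105 m and y of box_d in the frame of shelf between -0.12 and 0.12 m and z of box_d in the frame of shelf between 0.074 and 0.105 m and contact force between box_d and shelf between 0.2 and 1.2 N)) and ((x of lost_a in the frame of tray between -0.075 and 0.075 m and y of lost_a in the frame of tray between -0.125 and 0.125 m and z of lost_a in the frame of tray between -0.005 and 0.03 m and contact force between lost_a and tray above 1.6 N) or (x of lost_a in the frame of shelf between -0.105 and 0.105 m and y of lost_a in the frame of shelf between -0.12 and 0.12 m and z of lost_a in the frame of shelf between 0.074 and 0.105 m and contact force between lost_a and shelf between 0.2 and 1.2 N)) and ((x of lost_b in the frame of tray between -0.075 and 0.075 m and y of lost_b in the frame of tray between -0.125 and 0.125 m and z of lost_b in the frame of tray between -0.005 and 0.03 m and contact force between lost_b and tray above 1.6 N) or (x of lost_b in the frame of shelf between -0.105 and 0.105 m and y of lost_b in the frame of shelf between -0.12 and 0.12 m and z of lost_b in the frame of shelf between 0.074 and 0.105 m and contact force between lost_b and shelf between 0.2 and 1.2 N)) and height (world z) of reacher below 0.012 m and angle between reacher's own z axis and vertical below 0.12 rad and y of reacher_jaws in the frame of shelf below -0.15 m and value of joint trigger below 0.04 rad); the robot touches nothing.
It fails at once if a bystander (brush handle, spray bottle, roll of tape) is pushed more than 50 mm or tipped over (distance of any of handle_a, handle_b, handle_c, spray, tape from where it was at the start of the episode above 0.05 m or angle between spray's own z axis and vertical above 0.5 rad).
Of box_a, box_b, box_c, box_d only 3 to 4 are there at a start; the rules pass over those that are not, and their reading is None.
Of lost_a, lost_b only 1 to 1 are there at a start; the rules pass over those that are not, and their reading is None.
At some moment in a run one of box_a, box_b, box_c, box_d, lost_a, lost_b may be knocked a few centimetres aside while the robot is not near it.
It also fails if it takes over 210 s, if anything falls off the work surface, if the arm or the gripper's body presses on something with over 40 N, if the wrist force passes 120 N, or if a joint passes its speed limit or range.

ROBOT

A 6-joint arm with a two-finger parallel gripper is mounted at the origin on the work surface. World frame = base frame: x ahead of the robot, y to its left, z up, the work surface at z = 0. Lengths are in m, angles in rad, forces in N, time in s.
With the tool pointing down it reaches from about 0.375 to 0.9 m from the base axis. Payload 3.1 kg.
Tool frame: the origin (TCP) lies at the very end of the fingers, on their centre line; the grasp point (between the pads) lies 19 mm behind it (manip.tcp_to_grasp is the distance from the TCP to the grasp point, in m); z points along the fingers, y is the line along which they close (so a half turn about z gives the same grasp; the last joint's range is limited). The gripper opens to 85 mm and grips with 20 to 120 N. Pads are 22 mm wide; open, the fingers measure 114 mm over their backs; the gripper's body (76 mm by 85 mm) begins 54 mm behind the grasp point. The pads swing forward as they close: fully open they stand 13 mm farther back than shut.
Start: joints at [1.139, 0.527, 1.433, -0, 1.181, -0.178], TCP at [0.156, 0.605, 0.231] pointing down, gripper open.
Joint ranges: [-3.08, 3.08], [-0.75, 2.2], [0.22, 2.44], [-1.43, 4.57], [0, 2.65], [-2.85, 2.85]. Speed limits (rad/s): [2.79, 2.79, 3.14, 3.14, 3.14, 3.14].

INTERFACE

Orientations are given as a unit quaternion [x, y, z, w].
In Python, from station import manip gives the robot as it stands. The module is installed in compiled form; this text tells all that it offers.
- The arm moves only by the tool step_arm, never from a script. Its argument "commands" is one flat list of numbers, 6 for each row, row after row: the shift along the tool's x, y, z in m, then the turn, a rotation vector about the tool's x, y, z in degrees. A call has exactly 10 rows; each row is the pose to reach, as a shift and turn from the pose commanded when the call began, along the tool's axes at that moment; what a row does not reach only later rows make up. A row lasts 1/10 s, in which the tool goes at most 50 mm and 8.59 degrees, less where a joint would pass 70% of its speed; a pose out of reach is approached as far as the arm can. A call with a gripper value outside its range is refused whole. "jaw" is the opening in per cent of the stroke, from 0 (shut) to 100 (fully open), set as the call begins (left out, the last holds). The fingers move at their own pace and stop on an object; "grip_force" is the grip in N (left out, the last holds). Time passes only in rows, so rows that repeat a pose let the fingers close, or fill a call up. It gives the time, the measured TCP pose, the force, the opening and the grip force at its end, in the units of the state.
- manip.sense(): the state, without advancing time (a new reading comes with each control period).
- manip.snapshot(name): name is "scene" or "top" or "wrist"; returns a dict with "pixels" (420x560x3 uint8, blue, green, red), "fx", "fy", "cx", "cy" (pixels), "R" (3x3) and "t" (3): a world point X has camera coordinates R X + t; the wrist camera has in their place "mount" (4x4, takes a point from camera to tool coordinates, whose origin is the TCP and whose axes are the flange's). Camera axes: x right, y down, z forward; pixel columns grow to the right and rows downward; lengths in m; the calibration is good to about 2 mm. A picture is of the moment at which its call begins: read the wrist's pose just before it. There is no depth.
- manip.sign_off(): hands the job in; it is judged then, once.
The state is a dict: "t": time; "q": joint angles; "qd": joint speeds; "tau": joint torques, N m; "tcp_pos": TCP position; "tool_rot": TCP orientation; "force": force on the tool from outside, world axes, zero at the start; "ft_torque": the same for the moment, N m; "finger_gap": opening from 0.0 (shut) to 1.0 (fully open); "gripper_force": force on a finger pad.
Only numpy, scipy, OpenCV 4.12 (cv2) and the standard library are available. Lean on these libraries where they do the work, as an engineer would, in place of code of your own. Each camera call takes 0.05 s, during which the arm holds its last target. There are 200 camera calls.

## Working session

There is one attempt and no reset: what is moved stays moved. The work goes in short steps, Python scripts to look and compute and a tool call to move; the robot and the scene stay as the last step left them, time stands still between calls to the robot, and variables do not carry over. Pictures are saved under pics/ and viewed, at most 14 in all, crops included, and the job is handed in when it is done.

Besides the shell and the picture viewer there is one more tool, called after "Emit:" as name(argument=value, ...) on one line, values as JSON. step_arm: Moves the arm, as the interface text tells. Its arguments: {"type":"object","properties":{"commands":{"type":"array","items":{"type":"number"}},"jaw":{"type":"number"},"grip_force":{"type":"number"}},"required":["commands"]}

```bash
mkdir -p pics; cat > h.py <<'E'
from station import manip
import numpy as np, cv2
from scipy.spatial.transform import Rotation as R
def snap(n,fn=None):
    s=manip.sense(); d=manip.snapshot(n); d['pixels']=np.array(d['pixels'])
    if n=='wrist':
        M=np.array(d['mount']);T=np.eye(4);T[:3,:3]=R.from_quat(s['tool_rot']).as_matrix();T[:3,3]=s['tcp_pos']
        C=np.linalg.inv(T@M); d['R']=C[:3,:3]; d['t']=C[:3,3]
    d['R']=np.array(d['R']);d['t']=np.array(d['t'])
    if fn: cv2.imwrite(fn,d['pixels'])
    return d
def ray(d,u,v,z):
    o=-d['R'].T@d['t']; r=d['R'].T@np.array([(u-d['cx'])/d['fx'],(v-d['cy'])/d['fy'],1])
    return o+r*(z-o[2])/r[2]
def proj(d,X):
    c=d['R']@np.array(X)+d['t']; return c[:2]/c[2]*[d['fx'],d['fy']]+[d['cx'],d['cy']]
E
python3 - <<'E'
from h import *
for n in ['scene','top']:
    d=snap(n,f'pics/{n}0.png'); print(n,-d['R'].T@d['t'],d['R'][2],d['fx'])
s=manip.sense();print(s['tcp_pos'],s['tool_rot'],s['finger_gap'],s['force'],s['t'])
E
```

```text
scene [ 0.93089729 -0.55070527  0.96050429] [-0.3969415   0.44381395 -0.80340937] 412.00306927019324
top [ 0.3787427  -0.07079278  1.25364312] [ 0.10993767  0.00165847 -0.9939371 ] 442.3596973237989
[0.15600845 0.60455601 0.23039889] [ 1.26070270e-01  9.92020807e-01 -9.56234502e-04 -3.02788626e-04] 1.0018008519793133 [-0.06906506  0.12527875  0.34416207] 0.1
```

View pics/scene0.png

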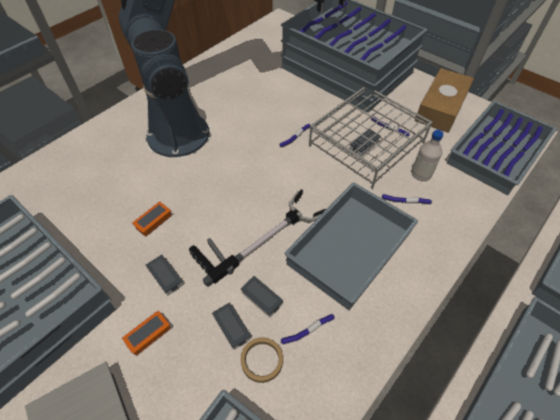

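View pics/top0.png

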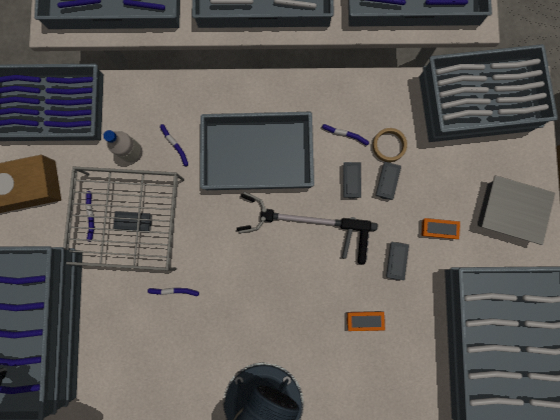

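The top view shows three dark boxes at (351,180), (388,181) and (397,261). The orange ones at (441,228) and (366,321) are the decoys. The stray box is under the shelf at (132,221). The reacher's jaws are at (245,215) and its grip at (354,246).

```bash
cat > m.py <<'E'
from h import *
d=snap('top'); p=d['pixels']
g=cv2.cvtColor(p,cv2.COLOR_BGR2HSV)
# dark lids
for name,(u0,v0,u1,v1),z in [('b1',(335,155,365,205),.03),('b2',(366,160,405,205),.03),('b3',(380,235,415,290),.03),('orange1',(415,212,468,245),.03),('lost',(108,205,158,238),.03)]:
    m=(p[v0:v1,u0:u1].max(2)<115).astype(np.uint8)
    c,_=cv2.findContours(m,0,2); c=max(c,key=cv2.contourArea)+[u0,v0]
    w=np.array([ray(d,*q[0],z)[:2] for q in c],np.float32)*1000
    (cx,cy),(a,b),an=cv2.minAreaRect(w); 
    if a<b: an+=90
    print(name,cv2.contourArea(c),round(cx),round(cy),round(a),round(b),'long axis deg',round(an%180,1))
for n,u,v,z in [('tray TL',200,115,.06),('TR',312,113,.06),('BR',313,187,.06),('BL',202,190,.06),('shTL',73,169,.093),('shTR',179,174,.093),('shBR',170,271,.093),('shBL',66,263,.093),('head',268,215,.015),('shaft end',340,222,.015),('housing r',376,226,.015),('gripend',362,263,.015),('trigend',344,258,.015),('jawU',243,198,.016),('jawL',238,231,.016),('hc',173,292,.008),('hb',90,217,.008)]:
    print(n,(ray(d,u,v,z)*1000).round()[:2])
cv2.imwrite('pics/a.png',cv2.resize(p[150:290,60:420],None,fx=2.2,fy=2.2,interpolation=2))
s=snap('scene');cv2.imwrite('pics/b.png',cv2.resize(s['pixels'][80:290,180:440],None,fx=2.8,fy=2.8,interpolation=2))
E
python3 m.py
```

```text
b1 742.5 609 -249 62 105 long axis deg 179.5
b2 797.0 611 -351 69 121 long axis deg 169.3
b3 814.0 384 -368 64 105 long axis deg 171.0
orange1 284.5 473 -500 80 31 long axis deg 84.3
lost 905.5 500 359 139 89 long axis deg 89.6
tray TL [792. 168.]
TR [ 795. -144.]
BR [ 586. -143.]
BL [580. 160.]
shTL [634. 499.]
shTR [618. 216.]
shBR [362. 234.]
shBL [385. 506.]
head [515. -18.]
shaft end [ 494. -221.]
housing r [ 482. -321.]
gripend [ 379. -279.]
trigend [ 393. -230.]
jawU [564.  52.]
jawL [470.  66.]
hc [302. 247.]
hb [514. 487.]
```

View pics/a.png

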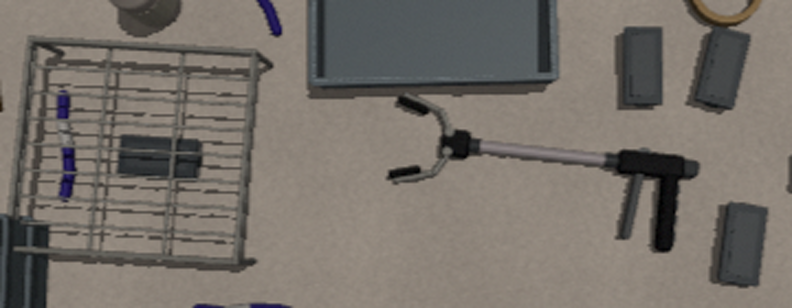

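View pics/b.png

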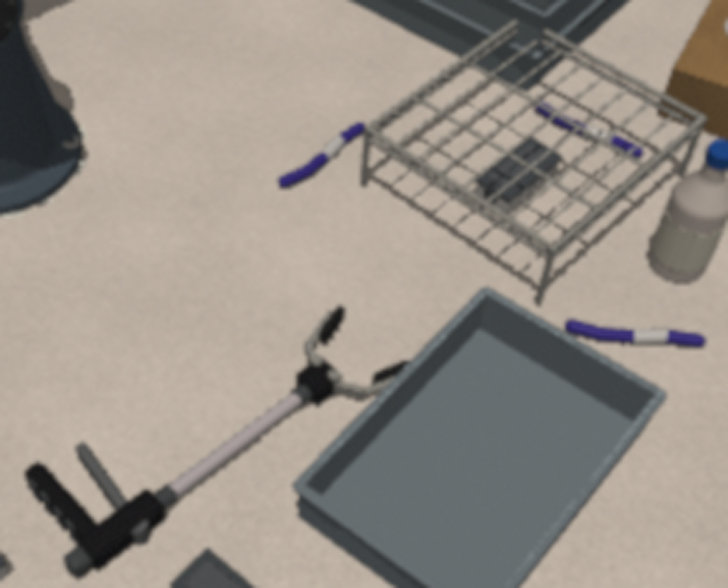

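The crops confirm that the stray box is the dark one under the wires at crop pixels (118–202, 137–178). The reacher points at +y, with its trigger on the shelf side. I'll move above the grip and look again from there.

```bash
cat >> h.py <<'E'
def plan(*tg):
    """targets (x,y,z mm, yaw deg of tool y mod 180 or None): shift/turn from current pose"""
    s=manip.sense(); R0=R.from_quat(s['tool_rot']).as_matrix(); p=np.array(s['tcp_pos'])
    for x,y,z,yw in tg:
        sh=R0.T@(np.array([x,y,z])/1000-p)
        c=np.degrees(np.arctan2(R0[1,1],R0[0,1])); t=0 if yw is None else -((yw-c+90)%180-90)
        # keep tool vertical: compose
        zt=R0[:,2]; ax=np.cross(zt,[0,0,-1]); 
        rv=(R.from_rotvec(ax)*R.from_matrix(R0)*R.from_euler('z',t,degrees=True))
        rv=(R.from_matrix(R0).inv()*rv).as_rotvec(degrees=True)
        print('->',(x,y,z,yw),'shift',sh.round(4),'turn',rv.round(2))
def st():
    s=manip.sense(); R0=R.from_quat(s['tool_rot']).as_matrix()
    print('t',round(s['t'],2),'tcp',(np.array(s['tcp_pos'])*1000).round(1),'yaw',np.degrees(np.arctan2(R0[1,1],R0[0,1])).round(2),'tilt',R0[:,2].round(4),'gap',round(s['finger_gap'],3),'gf',round(s['gripper_force'],1),'F',np.round(s['force'],2),'q6',round(s['q'][5],2))
E
python3 -c "
from h import *
st();plan((520,200,230,84.1),(432,-257,230,84.1))"
```

```text
t 0.2 tcp [156.1 604.7 230.7] yaw 75.51 tilt [-6.0e-04 -1.3e-03 -1.0e+00] gap 1.001 gf 0.0 F [-0.74  1.14 -0.27] q6 -0.18
-> (520, 200, 230, 84.1) shift [-0.4536 -0.3008  0.001 ] turn [-0.08 -0.02 -8.59]
-> (432, -257, 230, 84.1) shift [-0.4827 -0.7653  0.0016] turn [-0.08 -0.02 -8.59]
```

Emit:
step_arm(commands=[-0.41,-0.27,0,0,0,-8.6,-0.41,-0.27,0,0,0,-8.6,-0.41,-0.27,0,0,0,-8.6,-0.41,-0.27,0,0,0,-8.6,-0.41,-0.27,0,0,0,-8.6,-0.41,-0.27,0,0,0,-8.6,-0.41,-0.27,0,0,0,-8.6,-0.41,-0.27,0,0,0,-8.6,-0.41,-0.27,0,0,0,-8.6,-0.41,-0.27,0,0,0,-8.6])

```text
t: 1.2
tcp_pos: [0.4873, 0.239, 0.2313]
tool_rot: [0.052, 0.999, -0.0, 0.0]
force: [0.5, 0.2, -0.9]
finger_gap: 0.998
gripper_force: 0.0
```

```bash
python3 -c "
from h import *
st();plan((432,-230,230,84.1))
d=snap('wrist','pics/w0.png');print(-d['R'].T@d['t'],d['R'][2],d['fx'])"
```

```text
t 1.2 tcp [487.3 239.  231.3] yaw 84.05 tilt [ 5.e-04 -0.e+00 -1.e+00] gap 0.998 gf 0.0 F [ 0.47  0.19 -0.88] q6 -1.22
-> (432, -230, 230, 84.1) shift [ 0.0064 -0.4722  0.0013] turn [ 0.    0.03 -0.05]
[0.41405582 0.24579282 0.37444824] [ 0.28697648 -0.03168538 -0.95741346] 352.91607260632657
```

View pics/w0.png

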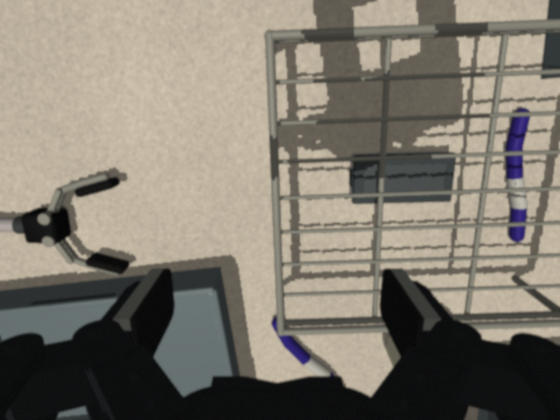

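The near view shows the stray lid at u 351–452, v 154–201. The shelf's entry edge runs from (272,34) to (281,328), and the jaw tips are at about (120,176) and (128,266).

```bash
python3 - <<'E'
from h import *
d=snap('wrist'); p=d['pixels']
for n,u,v,z in [('lidTL',351,155,.03),('lidTR',452,153,.03),('lidBL',352,201,.03),('lidBR',453,200,.03),('sh1',272,34,.093),('sh2',281,328,.093),('jawtip1',120,176,.016),('jawtip2',128,268,.016),('pad1in',80,190,.016),('pad2in',88,260,.016),('head',45,224,.016),('hc?',520,175,.008)]:
    print(n,(ray(d,u,v,z)*1000).round()[:2])
E
```

```text
lidTL [478. 307.]
lidTR [487. 405.]
lidBL [525. 306.]
lidBR [535. 408.]
sh1 [374. 243.]
sh2 [622. 223.]
jawtip1 [477.  71.]
jawtip2 [581.  55.]
pad1in [487.  26.]
pad2in [566.  13.]
head [520. -22.]
hc? [522. 487.]
```

Emit:
step_arm(commands=[0.006,-0.47,0,0,0,0,0.006,-0.47,0,0,0,0,0.006,-0.47,0,0,0,0,0.006,-0.47,0,0,0,0,0.006,-0.47,0,0,0,0,0.006,-0.47,0,0,0,0,0.006,-0.47,0,0,0,0,0.006,-0.47,0,0,0,0,0.006,-0.47,0,0,0,0,0.006,-0.47,0,0,0,0])

```text
t: 2.3
tcp_pos: [0.4316, -0.2296, 0.2315]
tool_rot: [0.053, 0.999, -0.001, 0.001]
force: [0.9, -0.4, 0.6]
finger_gap: 0.999
gripper_force: 0.0
```

```bash
python3 -c "
from h import *
st()
d=snap('wrist','pics/w1.png')"
```

```text
t 2.3 tcp [ 431.6 -229.6  231.5] yaw 83.93 tilt [ 0.0014 -0.0021 -1.    ] gap 0.999 gf 0.0 F [ 0.86 -0.38  0.56] q6 -2.18
```

View pics/w1.png

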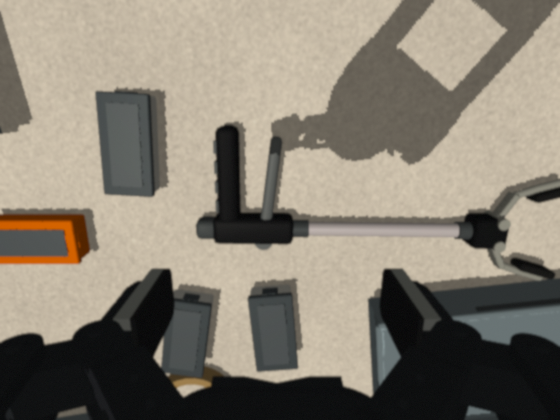

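The wrist view shows the grip at u 217–240 with its end at v 127, the trigger from (276,140) to (267,215), and the shaft from (310,229) to (455,231).

```bash
python3 - <<'E'
from h import *
d=snap('wrist'); p=d['pixels']
P=lambda u,v,z:(ray(d,u,v,z)*1000)[:2]
a=P(310,229,.02);b=P(455,231,.02); yaw=np.degrees(np.arctan2(*(b-a)[::-1])); print(a,b,yaw)
for n,u,v in [('gripback',217,170),('gripfront',240,170),('trigend',276,140),('trigback',267,190),('trigfront',275,190),('housing back',197,228),('housing front',293,228),('gripend',228,127)]: 
    print(n,P(u,v,.026).round(1))
f=P(293,228,.02); x=np.array([np.cos(np.radians(yaw)),np.sin(np.radians(yaw))]); y=np.array([-x[1],x[0]])
o=f-48*x+52*y; print('origin',o, 'jaws',o+323*x-52*y)
g=np.mean([P(217,170,.026)],0); print('gripback in frame',(g-o)@x,(g-o)@y, [( (P(*q,.026)-o)@x,(P(*q,.026)-o)@y) for q in [(272,150),(280,150),(228,127),(275,190)]])
plan((o[0],o[1],60,yaw))
E
```

```text
[ 492.4129292  -203.95681646] [511.06421603 -50.20867749] 83.08320934785091
gripback [ 417.7 -291.7]
gripfront [ 420.1 -268.8]
trigend [ 394.5 -229.8]
trigback [ 443.5 -244.3]
trigfront [ 444.3 -236.3]
housing back [ 476.5 -322.3]
housing front [ 487.1 -221.9]
gripend [ 377.3 -274.6]
origin [ 431.95713922 -263.29702126] jaws [522.47685562  51.08997106]
gripback in frame -29.91317524940721 10.751742593590386 [(np.float64(24.917553184133244), np.float64(31.40869293507488)), (np.float64(32.78134710574878), np.float64(31.514960424703922)), (np.float64(-17.76566029414484), np.float64(52.940396320185)), (np.float64(28.334620656754915), np.float64(-9.01784780866197))]
-> (np.float64(431.957139220903), np.float64(-263.297021264431), 60, np.float64(83.08320934785091)) shift [-0.0038 -0.0346  0.1713] turn [-0.05  0.06  0.8 ]
```

Emit:
step_arm(commands=[-0.004,-0.034,0.04,0,0,0.8,-0.004,-0.034,0.08,0,0,0.8,-0.004,-0.034,0.12,0,0,0.8,-0.004,-0.034,0.15,0,0,0.8,-0.004,-0.034,0.175,0,0,0.8,-0.004,-0.034,0.195,0,0,0.8,-0.004,-0.034,0.21,0,0,0.8,-0.004,-0.034,0.218,0,0,0.8,-0.004,-0.034,0.224,0,0,0.8,-0.004,-0.034,0.227,0,0,0.8])

```text
t: 3.4
tcp_pos: [0.4323, -0.2593, 0.0043]
tool_rot: [0.058, 0.998, 0.0, -0.0]
force: [0.1, 0.0, -0.2]
finger_gap: 1.001
gripper_force: 0.0
```

```bash
python3 -c "
from h import *
st()
d=snap('wrist','pics/w2.png')"
```

```text
t 3.4 tcp [ 432.3 -259.3    4.3] yaw 83.37 tilt [-0.e+00  1.e-04 -1.e+00] gap 1.001 gf 0.0 F [ 0.08  0.   -0.18] q6 -2.22
```

View pics/w2.png

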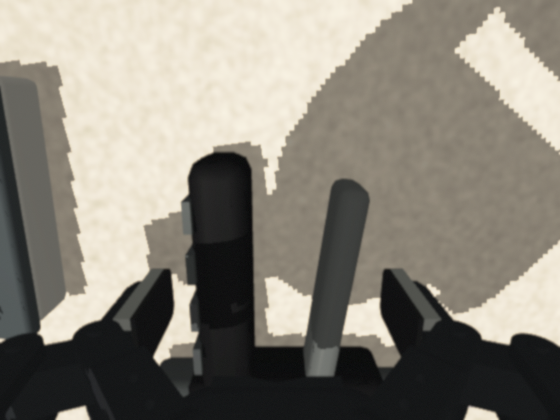

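The open fingers straddle the grip (u 190–252) and the trigger (u 310–368). I'll close gently to cage them.

Emit:
step_arm(commands=[0,0,0.002,0,0,0,0,0,0.002,0,0,0,0,0,0.002,0,0,0,0,0,0.002,0,0,0,0,0,0.002,0,0,0,0,0,0.002,0,0,0,0,0,0.002,0,0,0,0,0,0.002,0,0,0,0,0,0.002,0,0,0,0,0,0.002,0,0,0], jaw=69, grip_force=27)

```text
t: 4.45
tcp_pos: [0.4326, -0.2611, 0.0031]
tool_rot: [0.058, 0.998, -0.001, 0.001]
force: [-2.0, -2.1, 7.0]
finger_gap: 0.692
gripper_force: 5.8
```

```bash
python3 -c "
from h import *
st()
d=snap('top')
import cv2
cv2.imwrite('pics/t1.png',cv2.resize(d['pixels'][160:290,60:420],None,fx=2.2,fy=2.2,interpolation=2))"
```

```text
t 4.45 tcp [ 432.6 -261.1    3.1] yaw 83.32 tilt [ 0.0016 -0.0021 -1.    ] gap 0.692 gf 5.8 F [-2.01 -2.1   6.96] q6 -2.22
```

```bash
python3 -c "
from h import *
plan((420,-50,5.5,84.6))"
```

```text
-> (420, -50, 5.5, 84.6) shift [ 0.0371  0.2081 -0.0029] turn [-0.1   0.1  -1.28]
```

Emit:
step_arm(commands=[0.001,0.006,-0.002,0,0,0,0.004,0.022,-0.002,0,0,-0.2,0.009,0.05,-0.002,0,0,-0.4,0.0145,0.08,-0.002,0,0,-0.6,0.02,0.11,-0.002,0,0,-0.8,0.025,0.14,-0.002,0,0,-1,0.03,0.17,-0.002,0,0,-1.2,0.034,0.192,-0.002,0,0,-1.3,0.036,0.204,-0.002,0,0,-1.3,0.037,0.208,-0.002,0,0,-1.3])

```text
t: 5.5
tcp_pos: [0.4183, -0.047, 0.0042]
tool_rot: [0.046, 0.999, 0.0, -0.001]
force: [-0.0, -0.7, -2.3]
finger_gap: 0.692
gripper_force: 4.6
```

```bash
python3 -c "
from h import *
st()
d=snap('top')
import cv2
cv2.imwrite('pics/t2.png',cv2.resize(d['pixels'][160:285,60:340],None,fx=2.8,fy=2.8,interpolation=2))"
```

```text
t 5.5 tcp [418.3 -47.    4.2] yaw 84.77 tilt [-2.1e-03  9.0e-04 -1.0e+00] gap 0.692 gf 4.6 F [-0.02 -0.72 -2.26] q6 -1.86
```

View pics/t2.png

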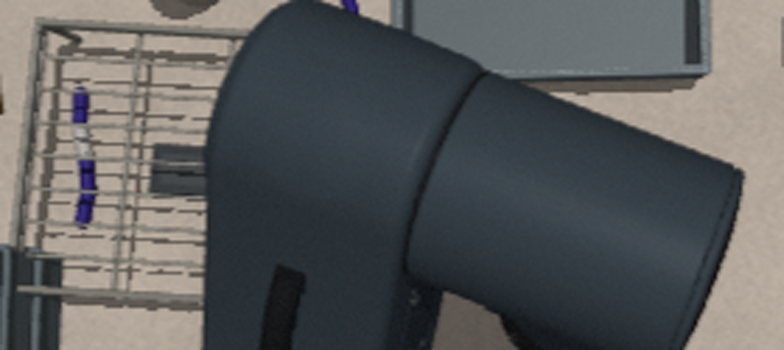

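The arm hides the jaws in the top view, so I'll use the scene camera.

```bash
python3 -c "
from h import *
d=snap('scene')
import cv2
cv2.imwrite('pics/s2.png',cv2.resize(d['pixels'][70:250,240:460],None,fx=3.2,fy=3.2,interpolation=2))
for n,X in [('jawpt',(.418+.0822,-.047+.3167,.016)),('lost near',(.5015,.3065,.03)),('lost far',(.511,.4065,.03))]: print(n,((proj(d,X)-[240,70])*3.2).round())
"
```

```text
jawpt [344. 283.]
lost near [368. 253.]
lost far [433. 204.]
```

View pics/s2.png

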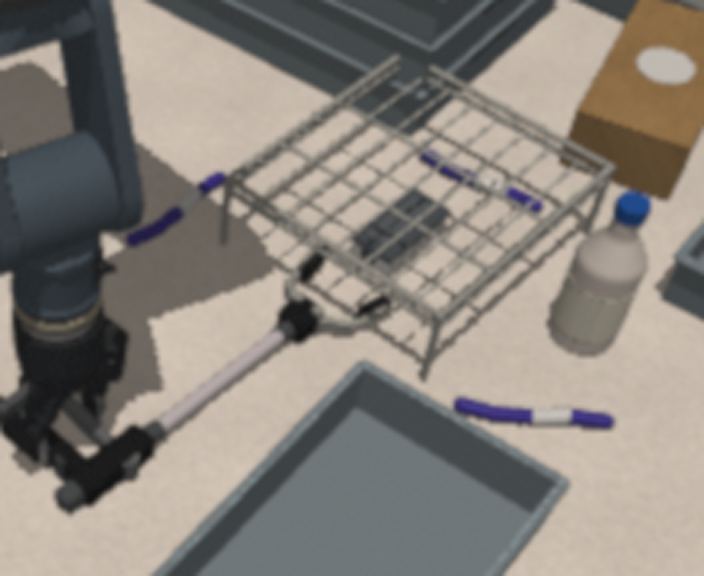

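The pads are at crop (311,265) and (372,305), within about 2 px of my prediction, and the box's near end matches too. Now I'll push in.

```bash
python3 -c "
from h import *
plan((423,21,5.,84.6))"
```

```text
-> (423, 21, 5.0, 84.6) shift [ 0.0025  0.0695 -0.0007] turn [ 0.02 -0.06  0.1 ]
```

Emit:
step_arm(commands=[0,0.004,0,0,0,0,0.0005,0.012,0,0,0,0,0.001,0.022,0,0,0,0,0.001,0.032,0,0,0,0,0.0015,0.042,0,0,0,0,0.002,0.051,0,0,0,0,0.002,0.059,0,0,0,0,0.0025,0.065,0,0,0,0,0.0025,0.068,0,0,0,0,0.0025,0.0695,0,0,0,0])

```text
t: 6.6
tcp_pos: [0.4235, 0.0207, 0.0043]
tool_rot: [0.047, 0.999, -0.0, -0.0]
force: [0.7, -1.1, -1.6]
finger_gap: 0.694
gripper_force: 4.8
```

```bash
python3 -c "
from h import *
st()
d=snap('scene')
import cv2
cv2.imwrite('pics/s3.png',cv2.resize(d['pixels'][120:190,300:400],None,fx=7,fy=7,interpolation=2))
"
```

```text
t 6.6 tcp [423.5  20.7   4.3] yaw 84.66 tilt [-2.e-04 -0.e+00 -1.e+00] gap 0.694 gf 4.8 F [ 0.65 -1.07 -1.61] q6 -1.69
```

View pics/s3.png

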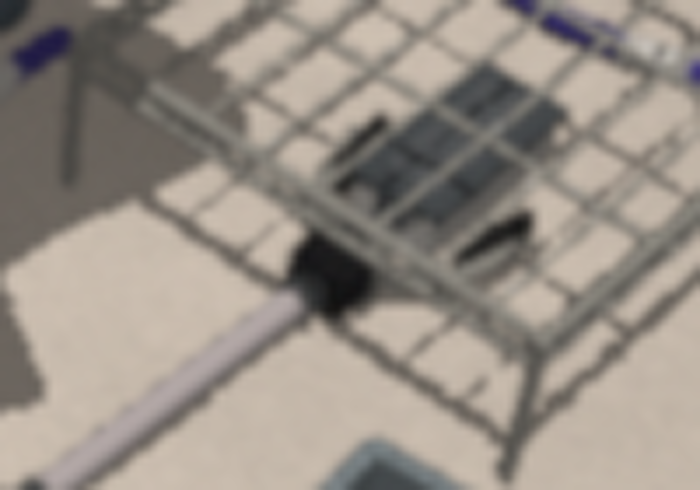

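The pads straddle the box. Squeezing now.

Emit:
step_arm(commands=[0,0,0,0,0,0,0,0,0,0,0,0,0,0,0,0,0,0,0,0,0,0,0,0,0,0,0,0,0,0,0,0,0,0,0,0,0,0,0,0,0,0,0,0,0,0,0,0,0,0,0,0,0,0,0,0,0,0,0,0], jaw=45, grip_force=29)

```text
t: 7.65
tcp_pos: [0.4234, 0.0201, 0.0046]
tool_rot: [0.047, 0.999, -0.0, 0.0]
force: [-1.8, -1.6, 4.6]
finger_gap: 0.607
gripper_force: 30.7
```

```bash
python3 -c "
from h import *
st(); plan((412,-190,5.5,84.6))
d=snap('scene')
import cv2
cv2.imwrite('pics/s4.png',cv2.resize(d['pixels'][120:190,300:400],None,fx=7,fy=7,interpolation=2))
"
```

```text
t 7.65 tcp [423.4  20.1   4.6] yaw 84.65 tilt [ 1.e-04 -2.e-04 -1.e+00] gap 0.607 gf 30.7 F [-1.8  -1.62  4.62] q6 -1.69
-> (412, -190, 5.5, 84.6) shift [-0.0082 -0.2102 -0.0008] turn [-0.01  0.    0.05]
```

It holds at a width of 51.6 mm with 31 N on the trigger. Drawing straight back now.

Emit:
step_arm(commands=[0,-0.004,0,0,0,0,0,-0.012,0,0,0,0,0,-0.022,0,0,0,0,0,-0.034,0,0,0,0,0,-0.046,0,0,0,0,0,-0.058,0,0,0,0,0,-0.07,0,0,0,0,0,-0.082,0,0,0,0,0,-0.094,0,0,0,0,0,-0.106,0,0,0,0])

```text
t: 8.7
tcp_pos: [0.4132, -0.0851, 0.0046]
tool_rot: [0.047, 0.999, 0.0, -0.0]
force: [0.4, 5.0, 6.0]
finger_gap: 0.606
gripper_force: 29.5
```

Emit:
step_arm(commands=[0,-0.012,0,0,0,0,0,-0.024,0,0,0,0,0,-0.036,0,0,0,0,0,-0.048,0,0,0,0,0,-0.06,0,0,0,0,0,-0.072,0,0,0,0,0,-0.084,0,0,0,0,0,-0.094,0,0,0,0,0,-0.102,0,0,0,0,0,-0.105,0,0,0,0])

```text
t: 9.7
tcp_pos: [0.4032, -0.1895, 0.0047]
tool_rot: [0.048, 0.999, 0.001, -0.0]
force: [0.5, 4.4, 7.8]
finger_gap: 0.609
gripper_force: 29.4
```

```bash
python3 -c "
from h import *
st()
d=snap('scene')
import cv2
cv2.imwrite('pics/s5.png',cv2.resize(d['pixels'][80:330,150:450],None,fx=2.3,fy=2.3,interpolation=2))
"
```

```text
t 9.7 tcp [ 403.2 -189.5    4.7] yaw 84.54 tilt [-8.0e-04  1.2e-03 -1.0e+00] gap 0.609 gf 29.4 F [0.53 4.44 7.77] q6 -2.17
```

View pics/s5.png

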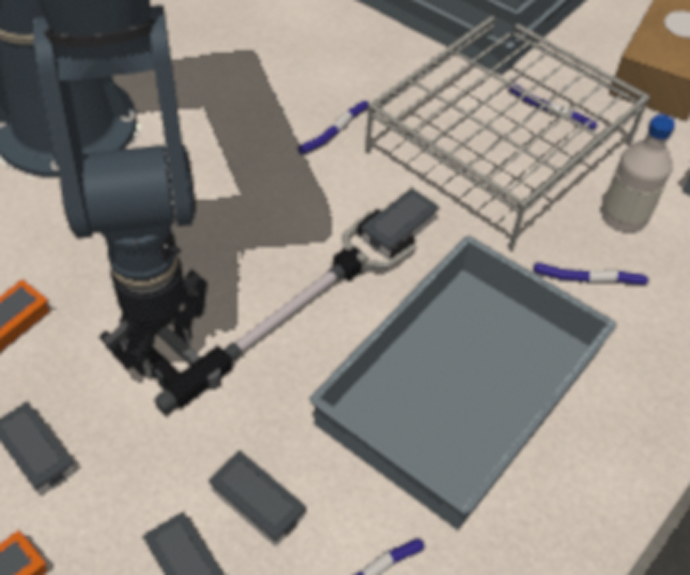

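The box is out in the jaws, with its middle well beyond the shelf edge. I'll release the trigger and back the reacher off.

Emit:
step_arm(commands=[0,0,-0.001,0,0,0,0,0,-0.001,0,0,0,0,0,-0.001,0,0,0,0,0,-0.001,0,0,0,0,0,-0.001,0,0,0,0,0,-0.001,0,0,0,0,0,-0.001,0,0,0,0,0,-0.001,0,0,0,0,0,-0.001,0,0,0,0,0,-0.001,0,0,0], jaw=73)

```text
t: 10.75
tcp_pos: [0.4038, -0.1897, 0.0053]
tool_rot: [0.047, 0.999, -0.0, 0.0]
force: [0.3, 0.8, -1.5]
finger_gap: 0.728
gripper_force: 0.9
```

Emit:
step_arm(commands=[0,-0.004,0,0,0,0,0,-0.01,0,0,0,0,0,-0.018,0,0,0,0,0,-0.027,0,0,0,0,0,-0.036,0,0,0,0,0,-0.045,0,0,0,0,0,-0.054,0,0,0,0,0,-0.062,0,0,0,0,0,-0.068,0,0,0,0,0,-0.07,0,0,0,0])

```text
t: 11.75
tcp_pos: [0.3973, -0.2604, 0.0053]
tool_rot: [0.047, 0.999, -0.0, 0.0]
force: [-0.8, 0.6, -0.2]
finger_gap: 0.73
gripper_force: 1.4
```

Emit:
step_arm(commands=[0,0.002,0,0,0,0,0,0.002,0,0,0,0,0,0.002,0,0,0,0,0,0.002,-0.01,0,0,0,0,0.002,-0.03,0,0,0,0,0.002,-0.06,0,0,0,0,0.002,-0.1,0,0,0,0,0.002,-0.14,0,0,0,0,0.002,-0.18,0,0,0,0,0.002,-0.22,0,0,0], jaw=90)

```text
t: 12.75
tcp_pos: [0.397, -0.2567, 0.2277]
tool_rot: [0.047, 0.999, -0.0, 0.0]
force: [0.7, -1.4, -0.8]
finger_gap: 0.9
gripper_force: 0.0
```

```bash
python3 -c "
from h import *
st()
plan((520,60,250,84.6),(486,70,250,84.6))
d=snap('top','pics/t6.png')
"
```

```text
t 12.75 tcp [ 397.  -256.7  227.7] yaw 84.64 tilt [ 4.e-04 -4.e-04 -1.e+00] gap 0.9 gf 0.0 F [ 0.7  -1.43 -0.77] q6 -2.29
-> (520, 60, 250, 84.6) shift [-0.0929  0.3268 -0.0224] turn [-0.02  0.02  0.04]
-> (486, 70, 250, 84.6) shift [-0.0581  0.3336 -0.0224] turn [-0.02  0.02  0.04]
```

View pics/t6.png

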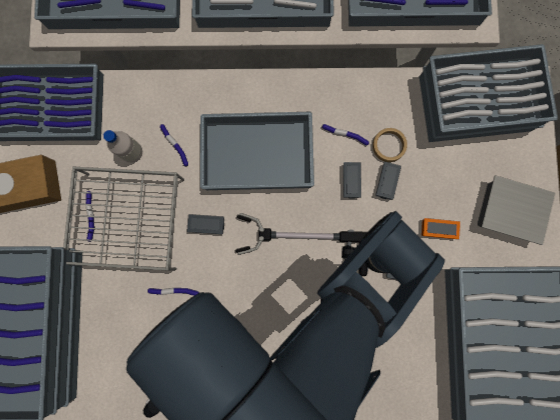

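The lost box lies free at (206,225), the reacher lies flat and clear, and the shelf is empty. I'll measure the boxes by colour, since the lids are bluish and the shadows brownish.

```bash
cat >> h.py <<'E'
def boxes(cam,win=None,z=.03):
    d=snap(cam); p=d['pixels'].astype(int)
    m=((p[...,0]-p[...,2]>-4)&(p.max(2)<125)&(p.max(2)>35)).astype(np.uint8)
    if win is not None:
        k=np.zeros_like(m); u0,v0,u1,v1=win; k[v0:v1,u0:u1]=1; m*=k
    m=cv2.morphologyEx(m,cv2.MORPH_OPEN,np.ones((3,3),np.uint8))
    c,_=cv2.findContours(m,0,2); out=[]
    for q in c:
        if cv2.contourArea(q)<300: continue
        w=np.array([ray(d,*e[0],z)[:2] for e in q],np.float32)*1000
        (cx,cy),(a,b),an=cv2.minAreaRect(w)
        if a<b: an+=90; a,b=b,a
        if 80<a<125 and 35<b<75: print(cam,'box',round(cx),round(cy),'size',round(a),round(b),'yaw',round(an%180,1),'px',q.mean((0,1)).round(),'area',cv2.contourArea(q))
    return d
E
python3 -c "
from h import *
d=boxes('top'); p=d['pixels']
print(p[224,206],p[180,351],p[205,352],p[233,206])
boxes('wrist')
for n,u,v in [('TL',200,115),('TR',312,113),('BR',313,187),('BL',202,190)]:print(ray(d,u,v,.06))
# tray edges fit
b=p.astype(int); m=((b[...,0]-b[...,2]>-4)&(b.max(2)>35)).astype(np.uint8); m[:105]=0;m[200:]=0;m[:,:190]=0;m[:,320:]=0
c=max(cv2.findContours(m,0,2)[0],key=cv2.contourArea)
w=np.array([ray(d,*e[0],.06)[:2] for e in c],np.float32)*1000
print('tray',cv2.minAreaRect(w))
"
```

```text
top box 490 155 size 99 49 yaw 85.7 px [203. 224.] area 576.5
top box 608 -356 size 102 49 yaw 164.5 px [388. 179.] area 572.5
top box 612 -254 size 100 48 yaw 178.8 px [351. 178.] area 581.0
[76 75 73] [84 85 82] [149 161 172] [62 66 68]
wrist box 606 -356 size 105 48 yaw 164.7 px [213. 351.] area 2514.0
wrist box 603 -254 size 94 48 yaw 178.6 px [295. 340.] area 2534.0
wrist box 382 -373 size 100 50 yaw 170.4 px [161. 160.] area 4765.5
[0.79181176 0.16835442 0.06      ]
[ 0.79490909 -0.14365033  0.06      ]
[ 0.58610525 -0.1434365   0.06      ]
[0.58024647 0.15998276 0.06      ]
tray ((690.0244750976562, 11.774566650390625), (215.61093139648438, 310.6654357910156), 0.8814223408699036)
```

```bash
python3 -c "
from h import *
plan((490,155,200,-4.3))"
```

```text
-> (490, 155, 200, -4.3) shift [-0.0523  0.4202  0.0268] turn [3.000e-02 4.900e-01 8.894e+01]
```

Emit:
step_arm(commands=[-0.052,0.42,0.027,0,0,88.9,-0.052,0.42,0.027,0,0,88.9,-0.052,0.42,0.027,0,0,88.9,-0.052,0.42,0.027,0,0,88.9,-0.052,0.42,0.027,0,0,88.9,-0.052,0.42,0.027,0,0,88.9,-0.052,0.42,0.027,0,0,88.9,-0.052,0.42,0.027,0,0,88.9,-0.052,0.42,0.027,0,0,88.9,-0.052,0.42,0.027,0,0,88.9], jaw=100)

```text
t: 13.9
tcp_pos: [0.4871, 0.1566, 0.1971]
tool_rot: [0.644, 0.765, -0.001, -0.001]
force: [0.3, -0.9, 0.4]
finger_gap: 1.002
gripper_force: 0.0
```

```bash
python3 -c "
from h import *
st()
boxes('wrist');boxes('scene')
plan((490,155,40,-4.3),(490,155,6,-4.3))"
```

```text
t 13.9 tcp [487.1 156.6 197.1] yaw 9.88 tilt [-2.9e-03 -2.0e-04 -1.0e+00] gap 1.002 gf 0.0 F [ 0.26 -0.89  0.44] q6 -0.08
wrist box 490 158 size 98 48 yaw 85.6 px [284. 179.] area 5497.5
scene box 739 -475 size 111 50 yaw 41.2 px [229. 408.] area 679.5
scene box 612 -355 size 102 48 yaw 164.8 px [231. 325.] area 796.5
scene box 615 -254 size 100 49 yaw 178.9 px [264. 297.] area 710.0
scene box 390 -373 size 106 48 yaw 171.3 px [163. 273.] area 628.5
scene box 492 153 size 108 51 yaw 87.1 px [324. 175.] area 401.5
-> (490, 155, 40, -4.3) shift [-0.004   0.0021  0.157 ] turn [-0.12 -0.07 14.64]
-> (490, 155, 6, -4.3) shift [-0.004   0.0022  0.191 ] turn [-0.12 -0.07 14.64]
```

Emit:
step_arm(commands=[-0.003,0.003,0.02,0,0,7.5,-0.003,0.003,0.05,0,0,14.6,-0.003,0.003,0.08,0,0,14.6,-0.003,0.003,0.11,0,0,14.6,-0.003,0.003,0.135,0,0,14.6,-0.003,0.003,0.155,0,0,14.6,-0.003,0.003,0.17,0,0,14.6,-0.003,0.003,0.182,0,0,14.6,-0.003,0.003,0.188,0,0,14.6,-0.003,0.003,0.19,0,0,14.6])

```text
t: 15.0
tcp_pos: [0.4913, 0.1517, 0.0078]
tool_rot: [0.734, 0.679, -0.001, -0.0]
force: [0.2, -0.4, 0.7]
finger_gap: 1.003
gripper_force: 0.0
```

```bash
python3 -c "
from h import *
st()"
```

```text
t 15.0 tcp [491.3 151.7   7.8] yaw -4.44 tilt [-1.5e-03 -2.0e-04 -1.0e+00] gap 1.003 gf 0.0 F [ 0.22 -0.39  0.71] q6 0.16
```

Emit:
step_arm(commands=[0,0,0,0,0,0,0,0,0,0,0,0,0,0,0,0,0,0,0,0,0,0,0,0,0,0,0,0,0,0,0,0,-0.01,0,0,0,0,0,-0.03,0,0,0,0,0,-0.06,0,0,0,0,0,-0.09,0,0,0,0,0,-0.12,0,0,0], jaw=45, grip_force=40)

```text
t: 16.0
tcp_pos: [0.4915, 0.1521, 0.1299]
tool_rot: [0.734, 0.679, -0.0, -0.0]
force: [0.1, 0.6, -2.1]
finger_gap: 0.573
gripper_force: 41.6
```

Emit:
step_arm(commands=[0,0,-0.01,0,0,0,0,0,-0.01,0,0,0,0,0,-0.01,0,0,0,0,0,-0.01,0,0,0,0,0,-0.01,0,0,0,0,0,-0.01,0,0,0,0,0,-0.01,0,0,0,0,0,-0.01,0,0,0,0,0,-0.01,0,0,0,0,0,-0.01,0,0,0])

```text
t: 17.0
tcp_pos: [0.4919, 0.1521, 0.1384]
tool_rot: [0.734, 0.679, 0.0, 0.0]
force: [-0.8, -0.3, -0.8]
finger_gap: 0.575
gripper_force: 41.7
```

```bash
python3 -c "
from h import *
st();a=[]
for i in range(10): manip.snapshot('top'); a.append(manip.sense()['force'])
print(np.mean(a,0),np.std(a,0))
plan((655,82,150,0),(655,82,14,0),(515,420,200,-4),(450,430,200,-4))"
```

```text
t 17.0 tcp [491.9 152.1 138.4] yaw -4.45 tilt [ 0.  0. -1.] gap 0.575 gf 41.7 F [-0.79 -0.32 -0.76] q6 0.16
[-0.2487312   0.20487806 -0.29914079] [0.53324679 0.5860394  0.29394181]
-> (655, 82, 150, 0) shift [-0.0572  0.1681 -0.0116] turn [ 0.    0.   -4.45]
-> (655, 82, 14, 0) shift [-0.0572  0.1681  0.1244] turn [ 0.    0.   -4.45]
-> (515, 420, 200, -4) shift [ 0.2689  0.0023 -0.0616] turn [ 0.    0.   -0.45]
-> (450, 430, 200, -4) shift [ 0.2738 -0.0633 -0.0616] turn [ 0.    0.   -0.45]
```

The mean lift force is −0.3 N, so this box is empty. It goes on the shelf.

```bash
python3 -c "
from h import *
plan((559,424,200,-4.3),(559,424,120,-4.3),(559,424,89,-4.3))"
```

```text
-> (559, 424, 200, -4.3) shift [ 0.2763  0.0459 -0.0616] turn [ 0.    0.   -0.15]
-> (559, 424, 120, -4.3) shift [0.2763 0.0459 0.0184] turn [ 0.    0.   -0.15]
-> (559, 424, 89, -4.3) shift [0.2763 0.0459 0.0494] turn [ 0.    0.   -0.15]
```

Emit:
step_arm(commands=[0,0,-0.035,0,0,0,0.03,0.005,-0.062,0,0,0,0.07,0.012,-0.062,0,0,0,0.11,0.019,-0.062,0,0,0,0.15,0.026,-0.062,0,0,0,0.19,0.033,-0.062,0,0,0,0.23,0.04,-0.062,0,0,0,0.26,0.045,-0.05,0,0,0,0.276,0.046,-0.02,0,0,0,0.276,0.046,0.01,0,0,0])

```text
t: 18.5
tcp_pos: [0.5596, 0.4269, 0.1281]
tool_rot: [0.733, 0.68, 0.002, 0.0]
force: [0.3, -0.1, -0.6]
finger_gap: 0.574
gripper_force: 41.9
```

```bash
python3 -c "
from h import *
st()
plan((559,424,88,-4.3))"
```

```text
t 18.5 tcp [559.6 426.9 128.1] yaw -4.29 tilt [ 0.003   0.0024 -1.    ] gap 0.574 gf 41.9 F [ 0.35 -0.07 -0.64] q6 0.57
-> (559, 424, 88, -4.3) shift [-0.003  -0.0005  0.0401] turn [ 0.16 -0.15  0.01]
```

Emit:
step_arm(commands=[0,0,0.005,0,0,0,0,0,0.012,0,0,0,0,0,0.018,0,0,0,0,0,0.024,0,0,0,0,0,0.029,0,0,0,0,0,0.033,0,0,0,0,0,0.036,0,0,0,0,0,0.038,0,0,0,0,0,0.038,0,0,0,0,0,0.038,0,0,0])

```text
t: 19.5
tcp_pos: [0.5592, 0.4237, 0.0905]
tool_rot: [0.734, 0.679, 0.0, 0.0]
force: [0.6, -0.5, -0.2]
finger_gap: 0.576
gripper_force: 41.9
```

Emit:
step_arm(commands=[0,0,0,0,0,0,0,0,0,0,0,0,0,0,0,0,0,0,0,0,0,0,0,0,0,0,-0.005,0,0,0,0,0,-0.02,0,0,0,0,0,-0.04,0,0,0,0,0,-0.08,0,0,0,0,0,-0.12,0,0,0,0,0,-0.16,0,0,0], jaw=75)

```text
t: 20.5
tcp_pos: [0.5591, 0.4237, 0.2534]
tool_rot: [0.734, 0.679, 0.001, 0.0]
force: [-0.6, -0.2, -0.8]
finger_gap: 0.75
gripper_force: 0.0
```

```bash
python3 -c "
from h import *
st()
boxes('top',(60,160,190,280),.109);boxes('wrist',None,.109);boxes('top')
plan((480,-200,250,-86),(612,-254,150,-91.3))"
```

```text
t 20.5 tcp [559.1 423.7 253.4] yaw -4.45 tilt [ 1.2e-03  7.0e-04 -1.0e+00] gap 0.75 gf 0.0 F [-0.6  -0.23 -0.79] q6 0.57
top box 558 415 size 83 51 yaw 86.3 px [100. 196.] area 508.0
wrist box 559 430 size 100 49 yaw 86.5 px [262. 187.] area 6092.0
top box 384 -373 size 100 51 yaw 170.7 px [397. 259.] area 622.0
top box 570 450 size 91 54 yaw 86.1 px [101. 197.] area 530.0
top box 608 -356 size 101 49 yaw 164.5 px [388. 180.] area 564.5
top box 612 -254 size 100 48 yaw 178.8 px [351. 183.] area 574.0
-> (480, -200, 250, -86) shift [-0.6294 -0.0326  0.0026] turn [ 0.19 -0.64 81.55]
-> (612, -254, 150, -91.3) shift [-0.6736  0.1022  0.1036] turn [ 0.16 -0.65 86.85]
```

Emit:
step_arm(commands=[-0.45,0.04,0,0,0,60,-0.45,0.04,0,0,0,60,-0.45,0.04,0,0,0,60,-0.45,0.04,0,0,0,60,-0.45,0.04,0,0,0,60,-0.45,0.04,0,0,0,60,-0.45,0.04,0,0,0,60,-0.45,0.04,0,0,0,60,-0.45,0.04,0,0,0,60,-0.45,0.04,0,0,0,60], jaw=100)

```text
t: 21.65
tcp_pos: [0.564, -0.034, 0.2499]
tool_rot: [0.976, 0.218, -0.001, 0.001]
force: [-0.2, -0.2, -0.6]
finger_gap: 1.001
gripper_force: 0.0
```

```bash
python3 -c "
from h import *
st()
plan((611,-254,150,-91.3))"
```

```text
t 21.65 tcp [564.  -34.  249.9] yaw -64.85 tilt [-6.0e-04 -2.2e-03 -1.0e+00] gap 1.001 gf 0.0 F [-0.2  -0.16 -0.57] q6 0.88
-> (611, -254, 150, -91.3) shift [-0.0508  0.219   0.1004] turn [ 0.12  0.06 26.45]
```

Emit:
step_arm(commands=[-0.051,0.219,0.1,0,0,26.4,-0.051,0.219,0.1,0,0,26.4,-0.051,0.219,0.1,0,0,26.4,-0.051,0.219,0.1,0,0,26.4,-0.051,0.219,0.1,0,0,26.4,-0.051,0.219,0.1,0,0,26.4,-0.051,0.219,0.1,0,0,26.4,-0.051,0.219,0.1,0,0,26.4,-0.051,0.219,0.1,0,0,26.4,-0.051,0.219,0.1,0,0,26.4])

```text
t: 22.65
tcp_pos: [0.6128, -0.2461, 0.1514]
tool_rot: [1.0, -0.006, 0.0, 0.0]
force: [0.3, 0.4, 0.5]
finger_gap: 1.0
gripper_force: 0.0
```

```bash
python3 -c "
from h import *
st();boxes('wrist')
plan((611,-254,7,-91.3))"
```

```text
t 22.65 tcp [ 612.8 -246.1  151.4] yaw -90.74 tilt [ 8.e-04 -4.e-04 -1.e+00] gap 1.0 gf 0.0 F [0.32 0.42 0.5 ] q6 1.03
wrist box 610 -355 size 98 51 yaw 164.5 px [419. 199.] area 7663.5
wrist box 614 -254 size 99 48 yaw 178.7 px [289. 181.] area 7445.0
-> (611, -254, 7, -91.3) shift [-0.0018  0.0076  0.1443] turn [ 0.02 -0.05  0.55]
```

Emit:
step_arm(commands=[0.001,0.007,0.03,0,0,0.5,0.001,0.007,0.06,0,0,0.5,0.001,0.007,0.085,0,0,0.5,0.001,0.007,0.105,0,0,0.5,0.001,0.007,0.12,0,0,0.5,0.001,0.007,0.13,0,0,0.5,0.001,0.007,0.137,0,0,0.5,0.001,0.007,0.141,0,0,0.5,0.001,0.007,0.144,0,0,0.5,0.001,0.007,0.144,0,0,0.5])

```text
t: 23.7
tcp_pos: [0.6136, -0.2548, 0.0066]
tool_rot: [1.0, -0.012, 0.0, 0.0]
force: [0.5, -0.4, -0.3]
finger_gap: 1.001
gripper_force: 0.0
```

Emit:
step_arm(commands=[0,0,0,0,0,0,0,0,0,0,0,0,0,0,0,0,0,0,0,0,0,0,0,0,0,0,0,0,0,0,0,0,-0.01,0,0,0,0,0,-0.03,0,0,0,0,0,-0.06,0,0,0,0,0,-0.1,0,0,0,0,0,-0.13,0,0,0], jaw=45)

```text
t: 24.7
tcp_pos: [0.6136, -0.2548, 0.1386]
tool_rot: [1.0, -0.012, 0.001, 0.0]
force: [0.2, 0.3, -0.8]
finger_gap: 0.575
gripper_force: 41.5
```

Emit:
step_arm(commands=[0,0,-0.01,0,0,0,0,0,-0.01,0,0,0,0,0,-0.01,0,0,0,0,0,-0.01,0,0,0,0,0,-0.01,0,0,0,0,0,-0.01,0,0,0,0,0,-0.01,0,0,0,0,0,-0.01,0,0,0,0,0,-0.01,0,0,0,0,0,-0.01,0,0,0])

```text
t: 25.7
tcp_pos: [0.6135, -0.2547, 0.1465]
tool_rot: [1.0, -0.012, 0.0, 0.0]
force: [-0.5, 0.8, -0.6]
finger_gap: 0.573
gripper_force: 41.5
```

```bash
cat >> h.py <<'E'
def weigh(n=6):
    a=[]
    for i in range(n): manip.snapshot('top'); a.append(manip.sense()['force'])
    print('weight F',np.mean(a,0).round(2))
E
python3 -c "
from h import *
st();weigh();plan((652,-60,150,0),(559,424,200,-4.3))"
```

```text
t 25.7 tcp [ 613.5 -254.7  146.5] yaw -91.35 tilt [ 2.e-04 -1.e-04 -1.e+00] gap 0.573 gf 41.5 F [-0.48  0.84 -0.62] q6 1.03
weight F [-0.21  0.06 -0.61]
-> (652, -60, 150, 0) shift [ 0.034  -0.1955 -0.0035] turn [-0.000e+00 -1.000e-02  8.865e+01]
-> (559, 424, 200, -4.3) shift [-0.0704 -0.6772 -0.0535] turn [ 1.000e-02 -0.000e+00 -8.705e+01]
```

It reads −0.6 N, so it is empty and goes to the shelf.

Emit:
step_arm(commands=[-0.005,-0.02,-0.03,0,0,-5,-0.01,-0.055,-0.06,0,0,-11,-0.015,-0.1,-0.065,0,0,-18,-0.025,-0.145,-0.065,0,0,-25,-0.03,-0.19,-0.065,0,0,-32,-0.04,-0.235,-0.065,0,0,-39,-0.05,-0.28,-0.065,0,0,-46,-0.06,-0.325,-0.065,0,0,-53,-0.06,-0.365,-0.065,0,0,-60,-0.06,-0.4,-0.065,0,0,-67])

```text
t: 27.0
tcp_pos: [0.5623, 0.1489, 0.2118]
tool_rot: [0.839, 0.545, 0.0, 0.0]
force: [0.6, -0.2, -1.1]
finger_gap: 0.575
gripper_force: 41.7
```

```bash
python3 -c "
from h import *
st();plan((460,432,200,-4.3),(460,432,120,-4.3))"
```

```text
t 27.0 tcp [562.3 148.9 211.8] yaw -24.0 tilt [ 4.e-04  2.e-04 -1.e+00] gap 0.575 gf 41.7 F [ 0.59 -0.22 -1.15] q6 0.49
-> (460, 432, 200, -4.3) shift [ 0.217  -0.2086  0.0118] turn [  0.02  -0.02 -19.7 ]
-> (460, 432, 120, -4.3) shift [ 0.217  -0.2086  0.0918] turn [  0.02  -0.02 -19.7 ]
```

Emit:
step_arm(commands=[0.02,-0.02,0,0,0,-4,0.05,-0.048,0,0,0,-8,0.08,-0.077,0,0,0,-12,0.11,-0.106,0,0,0,-16,0.14,-0.135,0,0,0,-19.7,0.17,-0.163,0,0,0,-19.7,0.195,-0.187,0,0,0,-19.7,0.21,-0.202,0.01,0,0,-19.7,0.217,-0.209,0.04,0,0,-19.7,0.217,-0.209,0.08,0,0,-19.7])

```text
t: 28.0
tcp_pos: [0.4627, 0.4336, 0.1329]
tool_rot: [0.734, 0.679, 0.004, 0.0]
force: [0.2, -0.5, -1.3]
finger_gap: 0.574
gripper_force: 41.7
```

```bash
python3 -c "
from h import *
st();plan((460,432,88,-4.3))"
```

```text
t 28.0 tcp [462.7 433.6 132.9] yaw -4.49 tilt [ 0.0058  0.0042 -1.    ] gap 0.574 gf 41.7 F [ 0.24 -0.53 -1.29] q6 0.65
-> (460, 432, 88, -4.3) shift [-0.002  -0.0028  0.0449] turn [ 0.31 -0.27 -0.19]
```

Emit:
step_arm(commands=[0,0,0.005,0,0,0,0,0,0.012,0,0,0,0,0,0.02,0,0,0,0,0,0.027,0,0,0,0,0,0.033,0,0,0,0,0,0.038,0,0,0,0,0,0.041,0,0,0,0,0,0.043,0,0,0,0,0,0.043,0,0,0,0,0,0.043,0,0,0])

```text
t: 29.0
tcp_pos: [0.462, 0.4306, 0.0885]
tool_rot: [0.735, 0.678, 0.0, 0.0]
force: [-0.3, 0.0, -0.5]
finger_gap: 0.575
gripper_force: 41.7
```

```bash
python3 -c "
from h import *
st()"
```

```text
t 29.0 tcp [462.  430.6  88.5] yaw -4.65 tilt [ 2.e-04  1.e-04 -1.e+00] gap 0.575 gf 41.7 F [-0.34  0.04 -0.53] q6 0.65
```

Emit:
step_arm(commands=[0,0,0.001,0,0,0,0,0,0.001,0,0,0,0,0,0.001,0,0,0,0,0,0,0,0,0,0,0,-0.005,0,0,0,0,0,-0.02,0,0,0,0,0,-0.04,0,0,0,0,0,-0.08,0,0,0,0,0,-0.12,0,0,0,0,0,-0.16,0,0,0], jaw=75)

```text
t: 30.0
tcp_pos: [0.4618, 0.4305, 0.2513]
tool_rot: [0.735, 0.678, 0.001, 0.0]
force: [0.1, 0.9, -0.4]
finger_gap: 0.752
gripper_force: 0.0
```

```bash
python3 -c "
from h import *
st()
boxes('wrist',None,.109);boxes('top')
plan((608,-356,150,-105.5))"
```

```text
t 30.0 tcp [461.8 430.5 251.3] yaw -4.65 tilt [ 1.e-03  7.e-04 -1.e+00] gap 0.752 gf 0.0 F [ 0.06  0.95 -0.44] q6 0.65
wrist box 462 430 size 100 49 yaw 85.3 px [275. 183.] area 6500.0
wrist box 558 430 size 100 50 yaw 85.8 px [399. 174.] area 6811.5
top box 384 -373 size 100 51 yaw 171.3 px [395. 262.] area 610.0
top box 475 453 size 97 69 yaw 84.2 px [ 97. 232.] area 626.5
top box 571 460 size 107 54 yaw 86.9 px [ 99. 197.] area 651.0
top box 608 -356 size 101 49 yaw 164.5 px [388. 180.] area 563.5
-> (608, -356, 150, -105.5) shift [-0.7758  0.2046  0.102 ] turn [ 9.800e-01  3.000e-02 -7.914e+01]
```

Emit:
step_arm(commands=[-0.4,0.065,0,0,0,-40,-0.4,0.065,0,0,0,-40,-0.4,0.065,0,0,0,-40,-0.4,0.065,0,0,0,-40,-0.4,0.065,0,0,0,-40,-0.4,0.065,0,0,0,-40,-0.4,0.065,0,0,0,-40,-0.4,0.065,0,0,0,-40,-0.4,0.065,0,0,0,-40,-0.4,0.065,0,0,0,-40], jaw=100)

```text
t: 31.1
tcp_pos: [0.4947, 0.0238, 0.2491]
tool_rot: [0.461, 0.887, -0.0, 0.001]
force: [-0.4, 1.2, -0.2]
finger_gap: 1.002
gripper_force: 0.0
```

```bash
python3 -c "
from h import *
st()
plan((608,-356,150,-105.5))"
```

```text
t 31.1 tcp [494.7  23.8 249.1] yaw 35.08 tilt [ 1.3e-03 -7.0e-04 -1.0e+00] gap 1.002 gf 0.0 F [-0.38  1.17 -0.18] q6 -0.79
-> (608, -356, 150, -105.5) shift [-0.3758 -0.1257  0.0995] turn [ 1.000e-02  9.000e-02 -3.942e+01]
```

Emit:
step_arm(commands=[-0.376,-0.126,0.1,0,0,-39.4,-0.376,-0.126,0.1,0,0,-39.4,-0.376,-0.126,0.1,0,0,-39.4,-0.376,-0.126,0.1,0,0,-39.4,-0.376,-0.126,0.1,0,0,-39.4,-0.376,-0.126,0.1,0,0,-39.4,-0.376,-0.126,0.1,0,0,-39.4,-0.376,-0.126,0.1,0,0,-39.4,-0.376,-0.126,0.1,0,0,-39.4,-0.376,-0.126,0.1,0,0,-39.4])

```text
t: 32.1
tcp_pos: [0.6094, -0.3539, 0.1473]
tool_rot: [0.133, 0.991, 0.0, -0.0]
force: [-0.1, -0.3, 0.1]
finger_gap: 0.998
gripper_force: 0.0
```

```bash
python3 -c "
from h import *
st();boxes('wrist');weigh(3)
plan((609,-356,7,-105.5))"
```

```text
t 32.1 tcp [ 609.4 -353.9  147.3] yaw 74.66 tilt [-5.e-04  8.e-04 -1.e+00] gap 0.998 gf 0.0 F [-0.13 -0.31  0.05] q6 -1.99
wrist box 613 -358 size 90 48 yaw 164.6 px [275. 177.] area 6206.5
weight F [-0.12 -0.01 -0.25]
-> (609, -356, 7, -105.5) shift [-0.0015 -0.0057  0.1421] turn [ 0.05 -0.04  0.38]
```

Emit:
step_arm(commands=[-0.001,-0.003,0.03,0,0,0.3,-0.001,-0.003,0.06,0,0,0.3,-0.001,-0.003,0.085,0,0,0.3,-0.001,-0.003,0.105,0,0,0.3,-0.001,-0.003,0.12,0,0,0.3,-0.001,-0.003,0.13,0,0,0.3,-0.001,-0.003,0.136,0,0,0.3,-0.001,-0.003,0.14,0,0,0.3,-0.001,-0.003,0.141,0,0,0.3,-0.001,-0.003,0.141,0,0,0.3])

```text
t: 33.3
tcp_pos: [0.6096, -0.3565, 0.008]
tool_rot: [0.135, 0.991, -0.0, 0.0]
force: [0.7, -0.4, 0.8]
finger_gap: 0.999
gripper_force: 0.0
```

Emit:
step_arm(commands=[0,0,0,0,0,0,0,0,0,0,0,0,0,0,0,0,0,0,0,0,0,0,0,0,0,0,0,0,0,0,0,0,-0.01,0,0,0,0,0,-0.03,0,0,0,0,0,-0.06,0,0,0,0,0,-0.1,0,0,0,0,0,-0.13,0,0,0], jaw=45)

```text
t: 34.3
tcp_pos: [0.6092, -0.3561, 0.1391]
tool_rot: [0.135, 0.991, -0.0, 0.0]
force: [0.5, -1.1, -2.7]
finger_gap: 0.572
gripper_force: 42.2
```

Emit:
step_arm(commands=[0,0,-0.01,0,0,0,0,0,-0.01,0,0,0,0,0,-0.01,0,0,0,0,0,-0.01,0,0,0,0,0,-0.01,0,0,0,0,0,-0.01,0,0,0,0,0,-0.01,0,0,0,0,0,-0.01,0,0,0,0,0,-0.01,0,0,0,0,0,-0.01,0,0,0])

```text
t: 35.3
tcp_pos: [0.6093, -0.3562, 0.1475]
tool_rot: [0.135, 0.991, -0.0, 0.0]
force: [-0.1, -0.2, -2.8]
finger_gap: 0.576
gripper_force: 42.1
```

```bash
python3 -c "
from h import *
st();weigh();plan((652,-60,160,0),(691,-60,160,90),(550,304,200,-4.3))"
```

```text
t 35.3 tcp [ 609.3 -356.2  147.5] yaw 74.45 tilt [ 1.e-04 -1.e-04 -1.e+00] gap 0.576 gf 42.1 F [-0.08 -0.25 -2.83] q6 -1.99
weight F [ 0.13  0.03 -2.67]
-> (652, -60, 160, 0) shift [ 0.0382  0.2968 -0.0125] turn [ 0.    0.   74.45]
-> (691, -60, 160, 90) shift [ 0.0006  0.3072 -0.0125] turn [ -0.     0.   -15.55]
-> (550, 304, 200, -4.3) shift [ 0.234   0.6201 -0.0526] turn [ 0.    0.   78.75]
```

It reads −2.7 N, so this box is full and goes to the tray.

Emit:
step_arm(commands=[0,0.01,-0.005,0,0,-1,0,0.04,-0.012,0,0,-4,0,0.08,-0.012,0,0,-8,0,0.12,-0.012,0,0,-12,0,0.16,-0.012,0,0,-15.5,0,0.2,-0.012,0,0,-15.5,0,0.24,-0.012,0,0,-15.5,0,0.275,-0.012,0,0,-15.5,0,0.3,-0.012,0,0,-15.5,0,0.307,-0.012,0,0,-15.5])

```text
t: 36.6
tcp_pos: [0.692, -0.0561, 0.1599]
tool_rot: [-0.002, 1.0, 0.001, 0.0]
force: [0.6, 0.1, -2.3]
finger_gap: 0.574
gripper_force: 42.2
```

```bash
python3 -c "
from h import *
st();plan((691,-60,13,90))"
```

```text
t 36.6 tcp [692.  -56.1 159.9] yaw 90.22 tilt [ 6.0e-04  1.2e-03 -1.0e+00] gap 0.574 gf 42.2 F [ 0.59  0.12 -2.32] q6 -1.82
-> (691, -60, 13, 90) shift [ 0.0011 -0.0041  0.1469] turn [0.07 0.03 0.22]
```

Emit:
step_arm(commands=[0,0,0.03,0,0,0,0,0,0.06,0,0,0,0,0,0.09,0,0,0,0,0,0.11,0,0,0,0,0,0.125,0,0,0,0,0,0.135,0,0,0,0,0,0.141,0,0,0,0,0,0.145,0,0,0,0,0,0.147,0,0,0,0,0,0.147,0,0,0])

```text
t: 37.6
tcp_pos: [0.6919, -0.0605, 0.0129]
tool_rot: [0.0, 1.0, -0.0, 0.0]
force: [-0.4, -0.4, -2.6]
finger_gap: 0.572
gripper_force: 42.2
```

Emit:
step_arm(commands=[0,0,0,0,0,0,0,0,0,0,0,0,0,0,0,0,0,0,0,0,0,0,0,0,0,0,-0.005,0,0,0,0,0,-0.02,0,0,0,0,0,-0.05,0,0,0,0,0,-0.09,0,0,0,0,0,-0.14,0,0,0,0,0,-0.18,0,0,0], jaw=75)

```text
t: 38.6
tcp_pos: [0.6923, -0.0605, 0.1967]
tool_rot: [0.0, 1.0, -0.0, 0.002]
force: [1.1, -0.0, 0.7]
finger_gap: 0.752
gripper_force: 0.0
```

```bash
python3 -c "
from h import *
st();boxes('top');boxes('scene'); plan((384,-373,150,80.8))"
```

```text
t 38.6 tcp [692.3 -60.5 196.7] yaw 89.96 tilt [ 3.6e-03 -9.0e-04 -1.0e+00] gap 0.752 gf 0.0 F [ 1.12 -0.04  0.66] q6 -1.82
top box 384 -373 size 100 51 yaw 170.7 px [396. 263.] area 612.0
scene box 735 -483 size 94 44 yaw 41.2 px [229. 411.] area 365.0
scene box 390 -372 size 106 47 yaw 170.9 px [163. 272.] area 630.0
scene box -23 -557 size 103 60 yaw 87.6 px [ 15. 232.] area 466.0
scene box -105 -535 size 85 66 yaw 172.8 px [ 10. 210.] area 357.0
-> (384, -373, 150, 80.8) shift [ 0.3129 -0.3116  0.0483] turn [-0.16  0.96  9.16]
```

Emit:
step_arm(commands=[0.313,-0.312,0.048,0,0,9.2,0.313,-0.312,0.048,0,0,9.2,0.313,-0.312,0.048,0,0,9.2,0.313,-0.312,0.048,0,0,9.2,0.313,-0.312,0.048,0,0,9.2,0.313,-0.312,0.048,0,0,9.2,0.313,-0.312,0.048,0,0,9.2,0.313,-0.312,0.048,0,0,9.2,0.313,-0.312,0.048,0,0,9.2,0.313,-0.312,0.048,0,0,9.2], jaw=100)

```text
t: 39.7
tcp_pos: [0.3749, -0.3762, 0.1445]
tool_rot: [0.084, 0.996, -0.001, -0.0]
force: [0.4, 0.7, -0.5]
finger_gap: 0.999
gripper_force: 0.0
```

```bash
python3 -c "
from h import *
st();boxes('wrist'); plan((384,-373,7,80.8))"
```

```text
t 39.7 tcp [ 374.9 -376.2  144.5] yaw 80.36 tilt [-6.0e-04 -1.6e-03 -1.0e+00] gap 0.999 gf 0.0 F [ 0.35  0.68 -0.51] q6 -2.4
wrist box 382 -374 size 100 48 yaw 170.9 px [284. 186.] area 7608.5
-> (384, -373, 7, 80.8) shift [-0.0073  0.0025  0.1376] turn [-0.02  0.01 -0.36]
```

Emit:
step_arm(commands=[-0.005,0.001,0.03,0,0,-0.4,-0.005,0.001,0.06,0,0,-0.4,-0.005,0.001,0.085,0,0,-0.4,-0.005,0.001,0.105,0,0,-0.4,-0.005,0.001,0.12,0,0,-0.4,-0.005,0.001,0.128,0,0,-0.4,-0.005,0.001,0.133,0,0,-0.4,-0.005,0.001,0.136,0,0,-0.4,-0.005,0.001,0.138,0,0,-0.4,-0.005,0.001,0.138,0,0,-0.4])

```text
t: 40.75
tcp_pos: [0.3836, -0.3721, 0.0068]
tool_rot: [0.077, 0.997, -0.0, 0.0]
force: [-0.3, 0.0, -0.3]
finger_gap: 1.0
gripper_force: 0.0
```

Emit:
step_arm(commands=[0,0,0,0,0,0,0,0,0,0,0,0,0,0,0,0,0,0,0,0,0,0,0,0,0,0,0,0,0,0,0,0,-0.01,0,0,0,0,0,-0.03,0,0,0,0,0,-0.06,0,0,0,0,0,-0.1,0,0,0,0,0,-0.13,0,0,0], jaw=45)

```text
t: 41.75
tcp_pos: [0.3832, -0.3717, 0.1381]
tool_rot: [0.077, 0.997, 0.0, 0.0]
force: [-0.3, -0.1, -3.7]
finger_gap: 0.574
gripper_force: 42.8
```

Emit:
step_arm(commands=[0,0,-0.01,0,0,0,0,0,-0.01,0,0,0,0,0,-0.01,0,0,0,0,0,-0.01,0,0,0,0,0,-0.01,0,0,0,0,0,-0.01,0,0,0,0,0,-0.01,0,0,0,0,0,-0.01,0,0,0,0,0,-0.01,0,0,0,0,0,-0.01,0,0,0])

```text
t: 42.75
tcp_pos: [0.3834, -0.372, 0.1464]
tool_rot: [0.077, 0.997, -0.0, 0.0]
force: [0.4, 0.0, -3.3]
finger_gap: 0.573
gripper_force: 42.7
```

```bash
python3 -c "
from h import *
st();weigh();plan((691,50,160,90),(550,304,200,-4.3))"
```

```text
t 42.75 tcp [ 383.4 -372.   146.4] yaw 81.15 tilt [ 1.e-04 -1.e-04 -1.e+00] gap 0.573 gf 42.7 F [ 0.43  0.02 -3.34] q6 -2.4
weight F [-0.05  0.09 -2.87]
-> (691, 50, 160, 90) shift [-0.2391  0.4643 -0.0136] turn [-0.01  0.   -8.85]
-> (550, 304, 200, -4.3) shift [-0.0607  0.6936 -0.0536] turn [-0.000e+00  1.000e-02  8.545e+01]
```

Also full, so it goes to the tray at (691, 50).

Emit:
step_arm(commands=[-0.005,0.01,-0.014,0,0,0,-0.018,0.035,-0.014,0,0,-2,-0.036,0.07,-0.014,0,0,-4,-0.056,0.108,-0.014,0,0,-6,-0.076,0.147,-0.014,0,0,-8,-0.096,0.186,-0.014,0,0,-8.8,-0.116,0.225,-0.014,0,0,-8.8,-0.136,0.264,-0.014,0,0,-8.8,-0.156,0.303,-0.014,0,0,-8.8,-0.17,0.33,-0.014,0,0,-8.8])

```text
t: 44.05
tcp_pos: [0.6035, -0.0693, 0.1604]
tool_rot: [-0.0, 1.0, 0.0, 0.0]
force: [0.3, -1.9, -3.5]
finger_gap: 0.576
gripper_force: 42.7
```

Emit:
step_arm(commands=[0.01,0.03,0,0,0,0,0.02,0.06,0,0,0,0,0.02,0.08,0,0,0,0,0.02,0.08,0,0,0,0,0.02,0.08,0,0,0,0,0.02,0.08,0,0,0,0,0.02,0.08,0,0,0,0,0.02,0.08,0,0,0,0,0.02,0.08,0,0,0,0,0.02,0.08,0,0,0,0])

```text
t: 45.05
tcp_pos: [0.5822, 0.0076, 0.1604]
tool_rot: [0.001, 1.0, 0.0, -0.0]
force: [0.6, 0.1, -2.9]
finger_gap: 0.574
gripper_force: 42.8
```

```bash
python3 -c "
from h import *
st();plan((691,50,160,90),(691,50,13,90))"
```

```text
t 45.05 tcp [582.2   7.6 160.4] yaw 89.91 tilt [-1.e-04  0.e+00 -1.e+00] gap 0.574 gf 42.8 F [ 0.61  0.09 -2.93] q6 -1.75
-> (691, 50, 160, 90) shift [-0.1088  0.0426  0.0004] turn [ 0.   -0.   -0.09]
-> (691, 50, 13, 90) shift [-0.1088  0.0426  0.1474] turn [ 0.   -0.   -0.09]
```

Emit:
step_arm(commands=[-0.015,0.006,0,0,0,0,-0.04,0.016,0,0,0,0,-0.07,0.027,0,0,0,0,-0.095,0.037,0,0,0,0,-0.109,0.043,0,0,0,0,-0.109,0.043,0,0,0,0,-0.109,0.043,0.01,0,0,0,-0.109,0.043,0.03,0,0,0,-0.109,0.043,0.05,0,0,0,-0.109,0.043,0.06,0,0,0])

```text
t: 46.05
tcp_pos: [0.6881, 0.0504, 0.0976]
tool_rot: [0.001, 1.0, 0.0, -0.003]
force: [0.1, -0.3, -2.8]
finger_gap: 0.579
gripper_force: 42.7
```

Emit:
step_arm(commands=[0,0,0.01,0,0,0,0,0,0.03,0,0,0,0,0,0.05,0,0,0,0,0,0.065,0,0,0,0,0,0.075,0,0,0,0,0,0.081,0,0,0,0,0,0.085,0,0,0,0,0,0.087,0,0,0,0,0,0.087,0,0,0,0,0,0.087,0,0,0])

```text
t: 47.05
tcp_pos: [0.6917, 0.0509, 0.014]
tool_rot: [0.0, 1.0, -0.0, 0.001]
force: [-0.5, -0.3, -3.8]
finger_gap: 0.575
gripper_force: 42.7
```

```bash
python3 -c "
from h import *
st()"
```

```text
t 47.05 tcp [691.7  50.9  14. ] yaw 89.95 tilt [ 1.2e-03 -1.0e-04 -1.0e+00] gap 0.575 gf 42.7 F [-0.48 -0.33 -3.82] q6 -1.66
```

Release about 2 mm above the floor, rise and retreat toward the robot. Then a final check.

Emit:
step_arm(commands=[0,0,0.002,0,0,0,0,0,0.002,0,0,0,0,0,0.002,0,0,0,0,0,0.002,0,0,0,0,0,-0.005,0,0,0,0,0,-0.02,0,0,0,0,0,-0.06,0,0,0,0,0,-0.11,0,0,0,0,0,-0.16,0,0,0,0,0,-0.21,0,0,0], jaw=75)

```text
t: 48.05
tcp_pos: [0.6911, 0.0509, 0.227]
tool_rot: [0.0, 1.0, -0.0, 0.001]
force: [1.3, 1.0, -0.2]
finger_gap: 0.752
gripper_force: 0.0
```

Emit:
step_arm(commands=[0.23,-0.3,-0.05,0,0,0,0.23,-0.3,-0.05,0,0,0,0.23,-0.3,-0.05,0,0,0,0.23,-0.3,-0.05,0,0,0,0.23,-0.3,-0.05,0,0,0,0.23,-0.3,-0.05,0,0,0,0.23,-0.3,-0.05,0,0,0,0.23,-0.3,-0.05,0,0,0,0.23,-0.3,-0.05,0,0,0,0.23,-0.3,-0.05,0,0,0])

```text
t: 49.05
tcp_pos: [0.4608, -0.2494, 0.2746]
tool_rot: [0.001, 1.0, -0.0, 0.001]
force: [-0.2, 0.5, -1.3]
finger_gap: 0.75
gripper_force: 0.0
```

```bash
python3 -c "
from h import *
st();d=snap('top');s=snap('scene')
a=cv2.resize(d['pixels'][90:300,50:430],None,fx=1.5,fy=1.5)
b=cv2.resize(s['pixels'][70:390,130:450],(270,270)); b=cv2.resize(s['pixels'][70:340,180:450],(280,280))
c=np.zeros((600,570,3),np.uint8); c[:315]=a[:,:570]; c[318:598,:280]=b; cv2.imwrite('pics/f.png',c)
for z in (.109,.034): boxes('top',None,z)
"
```

```text
t 49.05 tcp [ 460.8 -249.4  274.6] yaw 89.83 tilt [ 1.9e-03 -8.0e-04 -1.0e+00] gap 0.75 gf 0.0 F [-0.24  0.51 -1.34] q6 -2.28
top box 559 425 size 102 50 yaw 86.8 px [ 99. 198.] area 664.5
top box 570 458 size 107 54 yaw 86.8 px [ 97. 197.] area 664.5
```

View pics/f.png

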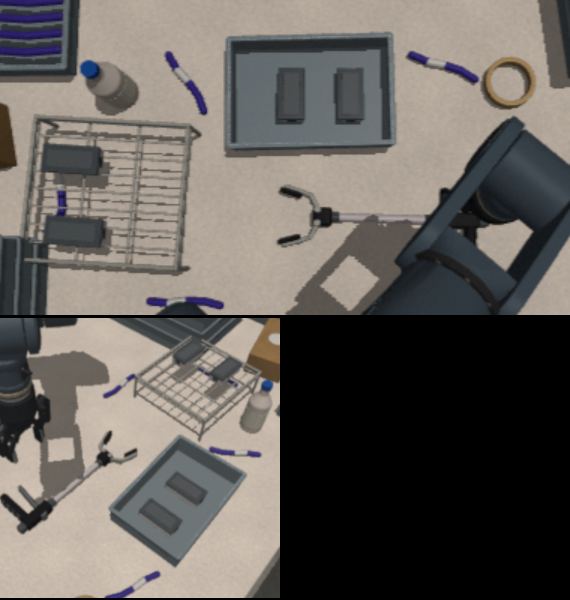

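The picture shows two boxes upright in the tray, two upright on the shelf deck, and the reacher flat and open, clear of the shelf. The bystanders look undisturbed. Handing in.

```bash
python3 -c "
from h import *
print(manip.sign_off())"
```

```text
the job is handed in; nothing more can be done
None
```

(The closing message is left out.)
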